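# Clamp and open a jar of fixings at the goods-in desk

## Task

Open the square jar of bolts for inspection: twist the spring-return knob of the clamp clockwise to its stop and let it spring back, so that the jaw shoots out and braces the jar. Then unscrew the tight cap anticlockwise without twisting the jar in the clamp or pulling it up, stop turning when the threads let go, and lift the cap straight up. Finish while still holding the cap level, centred just above the open jar (a finger's width or two clear of it); leave the other things on the desk alone.

Things in the scene. Friction and masses are not known exactly. Their poses are not given: they have to be found in the camera images.
- station: bench clamp fixed to the desk, base plate 120 (x) by 275 (y) by 10 mm; origin at desk level, z up. In its frame: dark steel backstop, clamping face at y = +90 mm, 48 mm tall; dark sprung jaw, face at y = +6 mm when cocked, 62 mm wide, 49 mm tall; grey housing 90 by 92 mm, y -133 to -41, 54 mm tall, knob on top at y = -85 mm. The jar stands on the plate between jaw and backstop
- knob_grip (a point): middle of the knob's black grip bar, on its upright axis, 84 mm above the desk. Bar 14 mm thick along this frame's x, 46 mm long along y, 38 mm tall (63 to 101 mm above the desk), on a 44 mm round flange; z up. At rest the bar points from housing to jar; the frame turns with the knob
- knob (a joint): knob angle, rad: 0 at rest, grows clockwise seen from above, hard stop at 1.2. A spring of 0.05 to 0.15 N m (at the stop) turns it back to 0 in about half a second when let go. Until the latch lets go its friction adds to that, 0.5 N m at most. At about 0.9 the latch lets the jaw go; go on to the stop
- jaw (a joint): jaw travel to the backstop, m: 0 cocked (latched); about 0.020 when it presses the jar flat on the backstop with about 21 N, within 0.5 s. It pushes the jar some mm sideways and squares it up, so the cap moves too. It cannot be cocked again
- jar: clear square jar of bolts, loose, about 0.4 kg (varies): body 64 by 64 by 52 mm tall with a flat shoulder, then a round neck; rim 74 mm above its underside; a sprung seal disc in the mouth stands up to 81 mm with the cap off. Origin at the centre of its underside, z up; x, y square to its sides, within 0.1 rad of the station's
- cap_mid (a point): centre (half-way up) of the grey ribbed round cap, white disc on top: 60 mm in diameter, 30 mm tall, 60 g, loose. On the jar it is 76 mm above the jar's underside (cap's top 101 mm above the desk), its lower edge 9 mm above the jar's shoulder. z up; x turns with the cap, 0 to 0.2 rad anticlockwise of the jar's x at the start
- thread (a point): point on the jar's axis at its rim. Right-hand three-start thread: turned anticlockwise seen from above by 0.8 to 1.1 rad from its start the cap is free, rising 2.6 mm per rad; it stays free to about 1.6 rad, where it meets the next thread's start. Turning takes 0.1 to 0.4 N m. The sprung seal pushes the cap up with 11 to 16 N until it has risen 4 mm
- scanner: bystander: black hand scanner on a round stand, 150 mm tall, base 110 mm in diameter; origin under its base
- label_roll: bystander: roll of white labels standing on end, 90 mm in diameter, 58 mm tall; origin under it
- carton: bystander: cardboard carton 130 by 100 by 80 mm tall; origin under it
Not all that is in view belongs to the job. What is meant by the part that bears cap_mid is not red or yellow, and is the smaller of those in its own colour.

How it is judged:
On the way, in this order (a step that is already met when the one before it is completed fails the run):
1. the knob is twisted to its stop (value of joint knob above 1.1 rad), for 0.05 s.
2. the knob has sprung back and the jaw braces the jar on the backstop (value of joint knob below 0.1 rad and value of joint jaw between 0.016 and 0.024 m), for 0.2 s.
3. the cap is turned out of its threads (over 0.75 rad) before it is lifted (angle between the x axis of cap_mid and the x axis of jar, either way round above 0.75 rad and z of cap_mid in the frame of jar below 0.088 m), for 0.05 s.
At the end, for the whole second after the job is handed in: the fingers hold the cap still, level within 0.2 rad, within 20 mm of the jar's axis, centre 98 to 150 mm above the jar's underside, not touching the jar; the jar stands upright on the base plate, still braced (jaw travel 16 to 24 mm); knob back below 0.1 rad (all of step 2 and z of cap_mid in the frame of jar between 0.098 and 0.15 m and horizontal distance between cap_mid and jar below 0.02 m and angle between cap_mid's own z axis and vertical below 0.2 rad and contact force between the fingers and cap above 1 N and contact force between cap and jar below 0.1 N and linear speed of cap below 0.02 m/s and z of jar in the frame of station below 0.014 m and angle between jar's own z axis and vertical below 0.08 rad); the arm keeps its last pose, push and grip.
It fails at once if the cap leaves the jar before the jar is braced (z of cap_mid in the frame of jar above 0.088 m and value of joint jaw below 0.015 m).
It fails at once if the jar is twisted in the clamp (over 0.2 rad) (angle between the x axis of jar and the x axis of station, either way round above 0.2 rad).
It fails at once if the jar is pulled up (over 8 mm) or tipped (over 0.2 rad) (z of jar in the frame of station above 0.018 m or angle between jar's own z axis and vertical above 0.2 rad).
It fails at once if a bystander is disturbed (over 25 mm) (distance of any of scanner, label_roll, carton from where it was at the start of the episode above 0.025 m).
It also fails if it takes over 51 s, if anything falls off the work surface, if the arm or the gripper's body presses on something with over 40 N, if the wrist force passes 120 N, or if a joint passes its speed limit or range.

## Robot

A 6-joint arm with a two-finger parallel gripper is mounted at the origin on the work surface. World frame = base frame: x ahead of the robot, y to its left, z up, the work surface at z = 0. Lengths are in m, angles in rad, forces in N, time in s.
With the tool pointing down it reaches from about 0.4 to 0.825 m from the base axis. Payload 7 kg.
Tool frame: the origin (TCP) lies midway between the tips of the shut fingers; the grasp point (between the pads) lies 19 mm behind it; z points along the fingers, y is the line along which they close (so a half turn about z gives the same grasp; the last joint's range is limited). The gripper opens to 88 mm and grips with 3 to 60 N. Pads are 19 mm wide; open, the fingers measure 130 mm over their backs; the gripper's body (78 mm by 193 mm) begins 47 mm behind the grasp point.
Start: joints at [-1.024, 0.359, 0.012, 0, -1.224, -0.288], TCP at [0.173, -0.653, 0.192] pointing down, gripper open.
Joint ranges: [-3.07, 3.07], [-1.43, 2.12], [-1.02, 1.25], [-3.03, 1.67], [-3.05, -0], [-3.03, 3.03]. Speed limits (rad/s): [2.39, 2.39, 3.01, 3.14, 3.14, 3.14].

## Interface

Orientations are given as [roll, pitch, yaw] about the fixed x, y, z axes, in that order (R = Rz(yaw) Ry(pitch) Rx(roll)).
In Python, from station import telemetry, eyes, ticket, recognise, trace gives the robot as it stands. The module is installed in compiled form; this text tells all that it offers.
- The arm moves only by the tool servo_tool, never from a script. Its argument "series" is a list that holds one entry, the list of rows, each a list of 4 numbers: the shift along the tool's x, y, z in mm, then the turn about the tool's z in rad. In form: [[[x, y, z, roll], ...]]. A call has exactly 10 rows; each row shifts and turns the commanded pose from where the row before left it, along the tool's axes as they then stand; what a row does not reach is not made up. A row lasts 1/12 s, in which the tool goes at most 41.7 mm and 7.16 degrees, less where a joint would pass 70% of its speed; a pose out of reach is approached as far as the arm can. A call is refused whole if a number of a shift passes 41.7 or a number of a turn 0.125, either way. A call with a gripper value outside its range is refused whole. "claw" is the gripper's target within -1 to 1 (shut at 1, half-way at 0, fully open at -1), set as the call begins (left out, the last holds). The fingers move at their own pace and stop on an object; "grip_force" is the grip in N (left out, the last holds). Time passes only in rows, so rows that do not move let the fingers close, or fill a call up. It gives the time, the measured TCP pose, the force, the opening and the grip force at its end, in the units of the state.
- telemetry.get_state(): the state, without advancing time (a new reading comes with each control period).
- eyes.grab_frame(name): name is "scene" or "top" or "wrist"; returns the picture (400x640x3 uint8, red, green, blue); there is no depth.
- eyes.calibration(name): a dict with "mtx" (3x3 intrinsics, pixels), "k1" (the pictures are not rectified: a ray, as slopes to the right and down, at radius r is drawn at 1 + k1 r^2 times it, then the intrinsics apply), "rvec" (rotation vector, rad) and "tvec" (3), from world to camera coordinates, as OpenCV has them. Camera axes: x right, y down, z forward; pixel columns grow to the right and rows downward; lengths in m; the calibration is good to about 2 mm. A picture is of the moment at which its call begins: read the wrist's pose just before it. calibration takes no time and is no camera call; for the wrist camera it gives the pose at the moment of the call.
- ticket.job_done(): hands the job in; it is judged then, once.
Trained networks look in the newest picture that a camera, given by its name, has taken for a name from the list of things; names that differ only in an ending like _2 or _b are one class to them, and where a whole thing is asked for, a point or a joint stands for the part that bears it (a point fixed in the world has none). Each returns a list of dicts, best first, with "conf" (0 to 1); they miss things now and then, are a little off and sometimes report something else, mostly with a low value. They report only what shows in the picture. A call takes as long as a camera call. They do not tell look-alikes from the thing itself.
- recognise(camera, name): "position" ([x, y, z] in m, in world coordinates, good to about 4 mm: the middle of the surface that is visible of it).
- trace(camera, name): "mask" (400x640 bool, what is visible of it).
The state is a dict: "t": time; "q": joint angles; "qd": joint speeds; "joint_efforts": joint torques, N m; "eef_pos": TCP position; "ee_rot": TCP orientation; "force": force on the tool from outside, world axes, zero at the start; "moment": the same for the moment, N m; "width": finger opening in m; "gripper_force": force on a finger pad.
Only numpy, scipy, OpenCV 4.12 (cv2) and the standard library are available. Lean on these libraries where they do the work, as an engineer would, in place of code of your own. Each camera call takes 0.05 s, during which the arm holds its last target. There are 200 camera calls.

## Working session

There is one attempt and no reset: what is moved stays moved. The work goes in short steps, Python scripts to look and compute and a tool call to move; the robot and the scene stay as the last step left them, time stands still between calls to the robot, and variables do not carry over. Pictures are saved under pics/ and viewed, at most 11 in all, crops included, and the job is handed in when it is done.

Besides the shell and the picture viewer there is one more tool, called after "Call:" in YAML: its name, and indented under it one key for each argument. servo_tool: Moves the arm, as the interface text tells. Its arguments: {"type":"object","properties":{"series":{"type":"array"},"claw":{"type":"number"},"grip_force":{"type":"number"}},"required":["series"]}

```bash
mkdir -p pics
cat > h.py <<'E'
import numpy as np, cv2
from station import telemetry, eyes, ticket, recognise, trace
def snap(n,f):
    im=eyes.grab_frame(n); cv2.imwrite('pics/'+f,im[:,:,::-1]); return im
def ray(cal,u,v):
    K=np.array(cal['mtx']);x=(u-K[0,2])/K[0,0];y=(v-K[1,2])/K[1,1]
    rd=np.hypot(x,y);r=rd
    for _ in range(20): r=rd/(1+cal['k1']*r*r)
    s=r/rd if rd>0 else 1
    R=cv2.Rodrigues(np.array(cal['rvec'],float))[0];t=np.array(cal['tvec'],float).ravel()
    return -R.T@t, R.T@np.array([x*s,y*s,1])
def at(cal,u,v,z):
    c,d=ray(cal,u,v);return c+d*(z-c[2])/d[2]
def proj(cal,P):
    R=cv2.Rodrigues(np.array(cal['rvec'],float))[0];t=np.array(cal['tvec'],float).ravel()
    p=R@np.array(P,float)+t;x,y=p[:2]/p[2];s=1+cal['k1']*(x*x+y*y);K=np.array(cal['mtx'])
    return K[0,0]*x*s+K[0,2],K[1,1]*y*s+K[1,2]
E
python3 - <<'E'
from h import *
print(telemetry.get_state())
a=snap('scene','s1.png');
for n in ['station','knob_grip','cap_mid','jar','scanner','label_roll','carton']:
    print('scene',n,[(np.round(d['position'],3),round(d['conf'],2)) for d in recognise('scene',n)])
b=snap('top','t1.png')
for n in ['station','knob_grip','cap_mid','jar','scanner','label_roll','carton']:
    print('top',n,[(np.round(d['position'],3),round(d['conf'],2)) for d in recognise('top',n)])
E
```

```text
{'t': 0.0, 'q': array([-1.02388743e+00,  3.59412365e-01,  1.10579583e-02, -3.38503438e-04,
       -1.22410003e+00, -2.88112958e-01]), 'qd': array([-0.00308233, -0.00053162, -0.00039542, -0.00097069,  0.00013686,
        0.00064118]), 'joint_efforts': array([-6.95468661e-04, -5.82728970e+01,  2.93055063e+01,  6.99737549e+00,
        6.85686129e-03, -1.92866296e-04]), 'eef_pos': array([ 0.17257655, -0.6520006 ,  0.19130797]), 'ee_rot': array([ 3.13991246e+00, -1.66089730e-04, -2.88291186e+00]), 'force': array([-0.35683649,  0.0272514 , -0.10054874]), 'moment': array([-0.05125872, -0.02814341, -0.00214238]), 'gripper_force': 0.0, 'width': 0.08781939524274579}
scene station [(array([ 0.605, -0.034,  0.033]), 0.58), (array([0.682, 0.365, 0.106]), 0.54)]
scene knob_grip [(array([ 0.592, -0.033,  0.08 ]), 0.59)]
scene cap_mid [(array([0.74 , 0.109, 0.037]), 0.9), (array([0.452, 0.072, 0.03 ]), 0.74), (array([ 0.751, -0.015,  0.042]), 0.7), (array([0.6  , 0.092, 0.105]), 0.68)]
scene jar [(array([0.617, 0.082, 0.051]), 0.82)]
scene scanner [(array([0.682, 0.363, 0.106]), 0.76)]
scene label_roll [(array([0.382, 0.371, 0.057]), 0.55)]
scene carton [(array([ 0.572, -0.457,  0.087]), 0.58)]
top station [(array([0.579, 0.02 , 0.01 ]), 0.73)]
top knob_grip [(array([ 0.581, -0.027,  0.077]), 0.46)]
top cap_mid [(array([0.742, 0.003, 0.04 ]), 0.81), (array([0.728, 0.127, 0.039]), 0.8), (array([0.444, 0.082, 0.032]), 0.59), (array([0.59 , 0.1  , 0.101]), 0.52), (array([ 0.558, -0.433,  0.082]), 0.36)]
top jar [(array([0.567, 0.092, 0.058]), 0.52)]
top scanner [(array([0.671, 0.366, 0.139]), 0.68)]
top label_roll [(array([0.371, 0.388, 0.058]), 0.73)]
top carton [(array([ 0.556, -0.43 ,  0.08 ]), 0.86)]
```

View pics/t1.png

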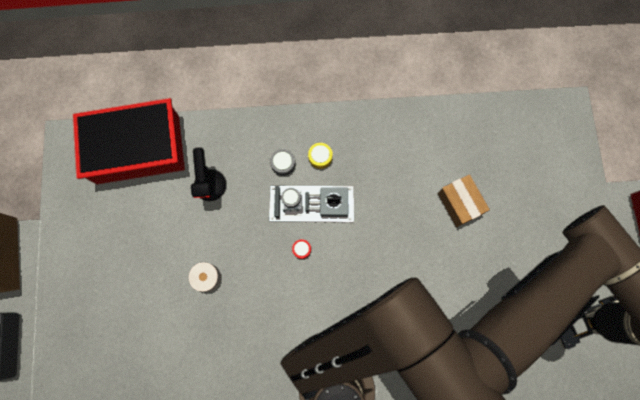

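View pics/s1.png

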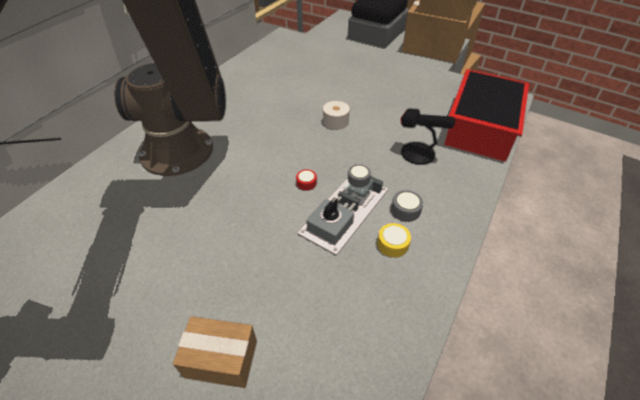

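The target cap is the grey one on the jar, at top px (291,198). The bigger loose grey one at (283,161) is a decoy. The knob is at about (333,201), and the carton and the other bystanders are far off. Next I turn the tool to yaw of about -π/2 and rise.

Call:
servo_tool:
  series:
    - [[0,0,-10,-0.125],[0,0,-10,-0.125],[0,0,-10,-0.125],[0,0,-10,-0.125],[0,0,-10,-0.125],[0,0,-10,-0.125],[0,0,-10,-0.125],[0,0,-10,-0.125],[0,0,-10,-0.125],[0,0,-10,-0.125]]
  claw: -1
  grip_force: 60

```text
t: 1.63
eef_pos: [0.1727, -0.6525, 0.2928]
ee_rot: [-3.142, -0.0, -1.627]
force: [0.2, -0.2, 0.1]
width: 0.0875
gripper_force: 0.0
```

Run:
```python
from h import *
im=eyes.grab_frame('top'); cal=eyes.calibration('top')
for (u,v) in [(270,187),(353,186),(354,221),(269,222)]: print(at(cal,u,v,.01).round(4))
for d in trace('top','station'):
    m=d['mask'].astype(np.uint8); print(d['conf'],m.sum())
    ys,xs=np.nonzero(m); P=np.array([at(cal,u,v,.01)[:2] for u,v in zip(xs,ys)],np.float32)
    print(cv2.minAreaRect(P), cv2.minAreaRect(np.c_[xs,ys].astype(np.float32)))
s=telemetry.get_state(); print(s['eef_pos'],s['ee_rot'],s['q'])
```

```text
[0.6548 0.1754 0.01  ]
[ 0.6401 -0.0989  0.01  ]
[ 0.5227 -0.0931  0.01  ]
[0.5376 0.1836 0.01  ]
0.65 2584
((0.5904704332351685, 0.04264076054096222), (0.2746538817882538, 0.12418139725923538), 85.59840393066406) ((311.5, 203.5), (37.0, 83.0), 90.0)
[ 0.17290905 -0.65329623  0.29422716] [-3.14035825e+00 -2.88518745e-03 -1.63037625e+00] [-1.02388537e+00  3.16911593e-01  1.78426714e-01  6.36637272e-04
 -1.42923726e+00  9.64218381e-01]
```

Call:
servo_tool:
  series:
    - [[-32,-19,0,0],[-32,-19,0,0],[-32,-19,0,0],[-32,-19,0,0],[-32,-19,0,0],[-32,-19,0,0],[-32,-19,0,0],[-32,-19,0,0],[-32,-19,0,0],[-32,-19,0,0]]

```text
t: 2.57
eef_pos: [0.3826, -0.3431, 0.2918]
ee_rot: [-3.142, 0.0, -1.638]
force: [1.2, -1.2, 0.3]
width: 0.0878
gripper_force: 0.0
```

Call:
servo_tool:
  series:
    - [[-32,-19,0,0],[-32,-19,0,0],[-32,-19,0,0],[-32,-19,0,0],[-32,-19,0,0],[-32,-19,0,0],[-32,-19,0,0],[-32,-19,0,0],[-32,-19,0,0],[-32,-19,0,0]]

```text
t: 3.4
eef_pos: [0.5921, -0.0355, 0.2917]
ee_rot: [3.141, 0.0, -1.638]
force: [0.3, -1.3, -0.1]
width: 0.0873
gripper_force: 0.0
```

Run:
```python
from h import *
s=telemetry.get_state(); print(s['eef_pos'],s['ee_rot'],s['q'])
cal=eyes.calibration('wrist'); snap('wrist','w1.png'); np.save('w1.npy',cal)
print({k:np.round(v,4) for k,v in cal.items()})
for n in ['knob_grip','cap_mid','station','jar']:
    print(n,[(np.round(d['position'],4),round(d['conf'],2)) for d in recognise('wrist',n)])
```

```text
[ 0.59208605 -0.03546182  0.29169882] [ 3.14124543e+00  1.01581044e-04 -1.63783261e+00] [ 2.69301854e-01  1.77216783e-01 -1.13396060e-02 -2.14270712e-04
 -1.38253419e+00 -3.36297983e-01]
{'mtx': array([[303.202 ,   0.    , 319.8666],
       [  0.    , 303.202 , 201.1317],
       [  0.    ,   0.    ,   1.    ]]), 'k1': np.float64(-0.0076), 'rvec': array([-0.1022, -3.0996, -0.4354]), 'tvec': array([ 0.5941, -0.0661,  0.4835])}
knob_grip [(array([ 0.5862, -0.0355,  0.0655]), 0.58)]
cap_mid [(array([0.5958, 0.0792, 0.1011]), 0.69), (array([0.4453, 0.071 , 0.029 ]), 0.67), (array([0.7084, 0.1044, 0.0358]), 0.64), (array([ 0.7413, -0.0023,  0.0422]), 0.6)]
station [(array([ 0.5871, -0.015 ,  0.0375]), 0.74), (array([0.5943, 0.0771, 0.057 ]), 0.53)]
jar [(array([0.5968, 0.0712, 0.0597]), 0.7)]
```

View pics/w1.png

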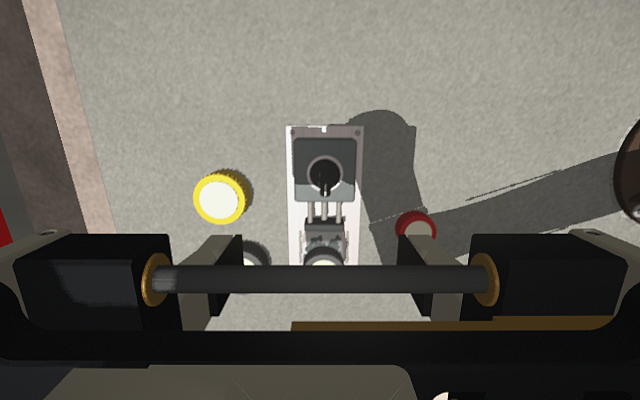

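The wrist view shows the housing top at px (294,139) to (357,200), the flange at about (325,173) and the bar pointing to the jar, which is hidden behind the gripper. I'll localise it.

Run:
```python
from h import *
cal=np.load('w1.npy',allow_pickle=True).item()
print('cam',ray(cal,0,0)[0])
im=cv2.imread('pics/w1.png'); cv2.imwrite('pics/c1.png',cv2.resize(im[110:270,260:400],None,fx=4.2,fy=3.7,interpolation=cv2.INTER_CUBIC))
H=[at(cal,u,v,.054) for u,v in [(294,139),(356,138),(357,200),(294,200)]]
for h in H: print(h.round(4))
print('housing centre',np.mean(H,0).round(4))
```

```text
cam [ 0.58787589 -0.10872913  0.48345345]
[ 0.6263 -0.0781  0.054 ]
[ 0.5401 -0.0738  0.054 ]
[0.5417 0.0159 0.054 ]
[0.6342 0.0098 0.054 ]
housing centre [ 0.5856 -0.0315  0.054 ]
```

View pics/c1.png

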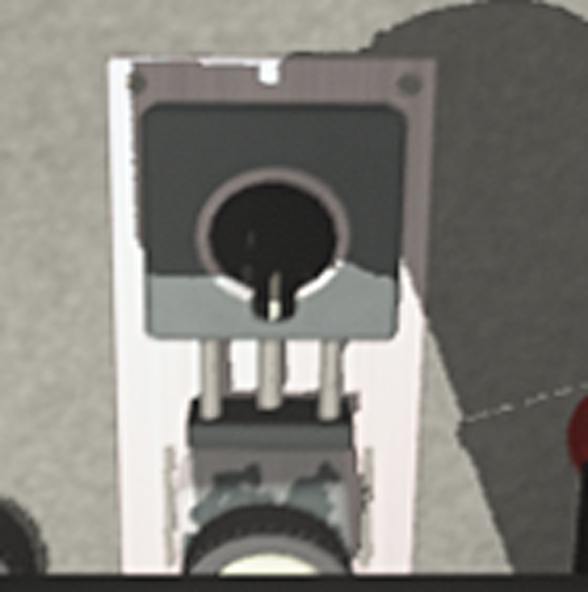

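The crop shows the plate edges, the flange ring centred at crop (272,234), i.e. full px (324.8,173.2), and the housing corners.

Run:
```python
from h import *
cal=np.load('w1.npy',allow_pickle=True).item()
f=lambda x,y,z:at(cal,260+x/4.2,110+y/3.7,z)
L=f(108,60,.01),f(124,570,.01);R=f(435,60,.01),f(412,570,.01)
for e in (L,R): d=e[1]-e[0];print('edge',e[0].round(4),e[1].round(4),np.arctan2(-d[0],d[1]))
m=[(L[i]+R[i])/2 for i in (0,1)];d=m[1]-m[0];print('axis',np.arctan2(-d[0],d[1]))
H=[f(*p,.054) for p in [(143,103),(407,103),(398,338),(145,338)]];print(np.round(H,4),np.mean(H,0).round(4))
print('flange',f(272,234,.063).round(4))
```

```text
edge [ 0.6411 -0.0948  0.01  ] [0.657  0.1361 0.01  ] -0.0685888582413259
edge [ 0.5232 -0.087   0.01  ] [0.5387 0.1438 0.01  ] -0.067235293961361
axis -0.06791212056783383
[[ 0.6261 -0.0797  0.054 ]
 [ 0.5389 -0.0739  0.054 ]
 [ 0.545   0.0178  0.054 ]
 [ 0.6336  0.012   0.054 ]] [ 0.5859 -0.031   0.054 ]
flange [ 0.5866 -0.0287  0.063 ]
```

Call:
servo_tool:
  series:
    - [[-1,1,20,0],[-1,1,20,0],[-1,1,20,0],[-1,1,20,0],[-1,1,20,0],[-1,1,20,0],[0,0,15,0],[0,0,10,0],[0,0,5,0],[0,0,0,0]]

```text
t: 4.48
eef_pos: [0.5853, -0.0317, 0.1416]
ee_rot: [3.14, -0.0, -1.635]
force: [-0.8, 0.4, 0.1]
width: 0.0877
gripper_force: 0.0
```

Run:
```python
from h import *
s=telemetry.get_state(); print(s['eef_pos'],s['ee_rot'],s['q'])
cal=eyes.calibration('wrist'); im=snap('wrist','w2.png'); np.save('w2.npy',cal)
print(proj(cal,[.586,-.029,.101]),proj(cal,[.586,-.029,.063]))
cv2.imwrite('pics/c2.png',cv2.resize(im[:,:,::-1][120:300,220:420],None,fx=3,fy=3))
```

```text
[ 0.58532567 -0.03170509  0.14164815] [ 3.14046163e+00 -2.81976846e-04 -1.63463423e+00] [ 2.79141025e-01  2.52623466e-01 -2.59788880e-01 -1.31633952e-04
 -1.05954396e+00 -3.42914613e-01]
(np.float64(320.21337915815707), np.float64(212.52306567013648)) (np.float64(320.1655800963371), np.float64(199.75898597563057))
```

View pics/c2.png

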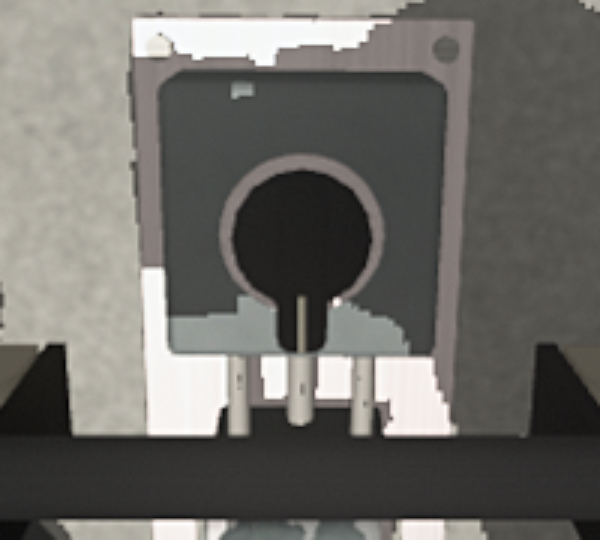

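The flange is centred at px (320.7,198.7), against (320.2,199.8) predicted, so they agree. I go down and grip the bar.

Call:
servo_tool:
  series:
    - [[-2.5,0,15,0],[0,0,15,0],[0,0,12,0],[0,0,10,0],[0,0,8,0],[0,0,6,0],[0,0,4,0],[0,0,2,0],[0,0,0,0],[0,0,0,0]]

```text
t: 5.37
eef_pos: [0.5865, -0.0284, 0.0706]
ee_rot: [-3.141, 0.0, -1.633]
force: [0.2, 1.0, -0.7]
width: 0.0875
gripper_force: 0.0
```

Call:
servo_tool:
  series:
    - [[0,0,0,0],[0,0,0,0],[0,0,0,0],[0,0,0,0],[0,0,0,0],[0,0,0,0],[0,0,0,0],[0,0,0,0],[0,0,0,0],[0,0,0,0]]
  claw: 1
  grip_force: 60

```text
t: 6.2
eef_pos: [0.5862, -0.0284, 0.0702]
ee_rot: [3.142, -0.0, -1.633]
force: [0.5, 0.2, 0.1]
width: 0.0265
gripper_force: 0.0
```

Call:
servo_tool:
  series:
    - [[0,0,0,0],[0,0,0,0],[0,0,0,0],[0,0,0,0],[0,0,0,0],[0,0,0,0],[0,0,0,0],[0,0,0,0],[0,0,0,0],[0,0,0,0]]

```text
t: 7.03
eef_pos: [0.5862, -0.0284, 0.0703]
ee_rot: [3.142, -0.0, -1.633]
force: [-0.6, -0.1, 0.3]
width: 0.0005
gripper_force: 0.0
```

Call:
servo_tool:
  series:
    - [[0,0,0,0.125],[0,0,0,0.125],[0,0,0,0.125],[0,0,0,0.125],[0,0,0,0.125],[0,0,0,0.125],[0,0,0,0.125],[0,0,0,0.125],[0,0,0,0.125],[0,0,0,0]]

```text
t: 7.87
eef_pos: [0.5861, -0.0284, 0.0702]
ee_rot: [3.142, -0.0, -2.764]
force: [0.4, 0.1, 0.1]
width: 0.0008
gripper_force: 0.0
```

Run:
```python
from h import *
s=telemetry.get_state(); print(s['moment'],s['width'],s['ee_rot'])
```

```text
[0.02806868 0.01115811 0.04739782] 0.0007503868670648296 [ 3.14150902e+00 -8.13111821e-05 -2.76374604e+00]
```

The fingers shut on nothing, so I look.

Run:
```python
from h import *
cal=eyes.calibration('wrist'); im=snap('wrist','w3.png'); s=snap('scene','s3.png')
p=s['eef_pos'] if 0 else telemetry.get_state()['eef_pos']
print(proj(cal,p)); c=eyes.calibration('scene'); u,v=proj(c,p);print(u,v,proj(c,[.586,-.029,.084]))
a=cv2.resize(im[:,:,::-1],(600,375)); u,v=int(u),int(v)
b=cv2.resize(s[v-70:v+55,u-100:u+100,::-1],(800,500),interpolation=cv2.INTER_CUBIC)
cv2.imwrite('pics/c3.png',np.vstack([cv2.resize(im[100:350,120:520,::-1],(480,300)),cv2.resize(b,(480,300))]))
```

```text
(np.float64(319.23266004420447), np.float64(227.07659077435602))
331.493940154105 210.36531977476986 (np.float64(331.39951933924044), np.float64(206.82830525523067))
```

View pics/c3.png

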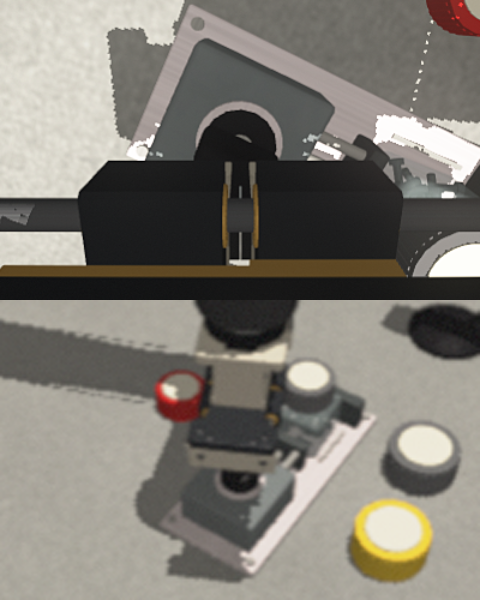

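Run:
```python
from h import *
cal=np.load('w2.npy',allow_pickle=True).item()
for z in (.063,.101): print(at(cal,320.5,236.5,z).round(4),at(cal,320.5,218,z).round(4))
im=cv2.imread('pics/w2.png'); a=im[160:245,285:360].astype(float)*4; 
b=cv2.imread('pics/w3.png')[170:240,270:370].astype(float)*4
f=lambda q:cv2.resize(np.clip(q,0,255).astype(np.uint8),(500,400),interpolation=cv2.INTER_CUBIC)
cv2.imwrite('pics/c4.png',cv2.resize(np.hstack([f(a),f(b)]),(800,320)))
s=telemetry.get_state();print(s['width'],s['gripper_force'],s['moment'],s['force'])
```

```text
[0.588  0.0076 0.063 ] [ 0.5868 -0.0112  0.063 ]
[ 0.5871 -0.0082  0.101 ] [ 0.5861 -0.0243  0.101 ]
0.00037518255669247527 0.0 [ 0.00892912 -0.05178056 -0.0389625 ] [0.51000929 0.0571955  0.0259635 ]
```

View pics/c4.png

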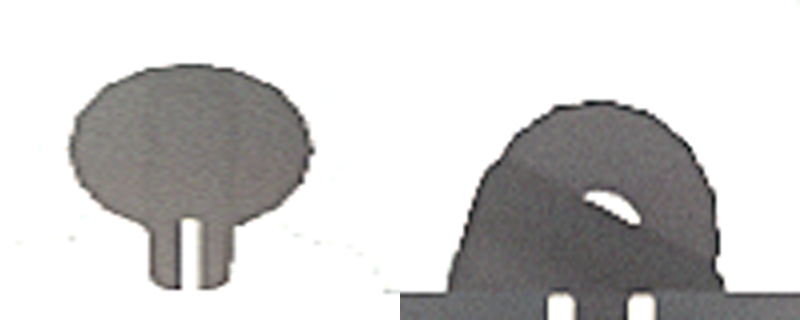

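Run:
```python
from h import *
from scipy.spatial.transform import Rotation as Ro
cal=eyes.calibration('wrist'); s=telemetry.get_state()
R=Ro.from_euler('xyz',s['ee_rot']).as_matrix();p=s['eef_pos']
Rc=cv2.Rodrigues(cal['rvec'])[0]; print('cam in tool',(R.T@(ray(cal,0,0)[0]-p)).round(4),'axis',(R.T@Rc[2]).round(3))
for dz in (0,-.019,-.03,-.04):
  for dx in (0,.0095): print(dz,dx,[np.round(proj(cal,p+R@[dx,y,dz]),0) for y in (-.044,.044)])
print('patch',at(cal,316,211,.101),at(cal,330,219,.101),'knob top proj',proj(cal,[.586,-.029,.101]),proj(cal,[.588,-.006,.101]))
im=cv2.imread('pics/w1.png')[200:330,160:480]
cv2.imwrite('pics/c5.png',cv2.resize(np.clip(im.astype(float)*2,0,255).astype(np.uint8),(800,325)))
```

```text
cam in tool [ 7.300e-02  1.000e-04 -1.917e-01] axis [-0.275  0.002  0.961]
0 0 [array([254., 227.]), array([384., 227.])]
0 0.0095 [array([253., 214.]), array([385., 214.])]
-0.019 0 [array([248., 238.]), array([391., 238.])]
-0.019 0.0095 [array([247., 223.]), array([392., 224.])]
-0.03 0 [array([243., 245.]), array([395., 246.])]
-0.03 0.0095 [array([242., 230.]), array([396., 230.])]
-0.04 0 [array([239., 253.]), array([400., 253.])]
-0.04 0.0095 [array([238., 237.]), array([401., 237.])]
patch [ 0.56727166 -0.03813866  0.101     ] [ 0.56866315 -0.02908352  0.101     ] knob top proj (np.float64(318.46701237881126), np.float64(245.34986304546248)) (np.float64(353.4870000492449), np.float64(261.9383272150113))
```

View pics/c5.png

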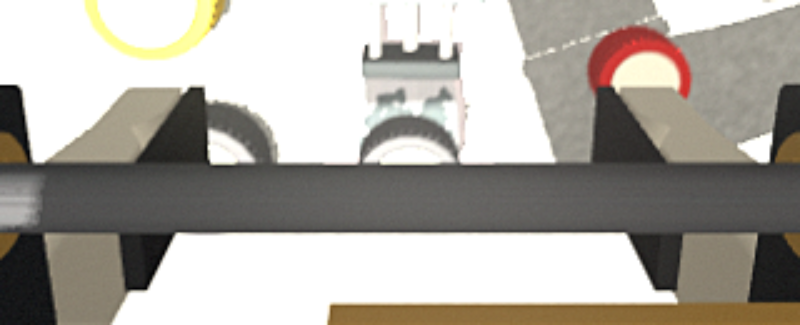

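The wrist pictures put the visible fingertips at px (242,235) and (398,235), about 36 mm behind the reported TCP. So the fingers closed just above the bar. I open, turn back and go lower.

Call:
servo_tool:
  series:
    - [[0,0,0,-0.125],[0,0,0,-0.125],[0,0,0,-0.125],[0,0,0,-0.125],[0,0,0,-0.125],[0,0,0,-0.125],[0,0,0,-0.125],[0,0,0,-0.125],[0,0,0,-0.125],[0,0,0,0]]
  claw: -1

```text
t: 8.8
eef_pos: [0.5862, -0.0284, 0.0703]
ee_rot: [-3.142, -0.0, -1.623]
force: [0.2, 0.8, -0.1]
width: 0.0618
gripper_force: 0.0
```

Call:
servo_tool:
  series:
    - [[0,0,0,0],[0,0,0,0],[0,0,0,0],[0,0,0,0],[0,0,0,0],[0,0,0,0],[0,0,0,0],[0,0,2,0],[0,0,2,0],[0,0,2,0]]

```text
t: 9.63
eef_pos: [0.5861, -0.0284, 0.064]
ee_rot: [3.141, 0.0, -1.633]
force: [0.7, -0.2, -0.5]
width: 0.0877
gripper_force: 0.0
```

Call:
servo_tool:
  series:
    - [[0,0,2,0],[0,0,2,0],[0,0,2,0],[0,0,2,0],[0,0,2,0],[0,0,2,0],[0,0,2,0],[0,0,1,0],[0,0,0,0],[0,0,0,0]]

```text
t: 10.47
eef_pos: [0.5862, -0.0284, 0.0492]
ee_rot: [3.142, -0.0, -1.633]
force: [0.5, -0.1, 0.4]
width: 0.0876
gripper_force: 0.0
```

Call:
servo_tool:
  series:
    - [[0,0,2,0],[0,0,2,0],[0,0,2,0],[0,0,2,0],[0,0,0,0],[0,0,0,0],[0,0,0,0],[0,0,0,0],[0,0,0,0],[0,0,0,0]]

```text
t: 11.3
eef_pos: [0.5862, -0.0284, 0.0414]
ee_rot: [-3.141, 0.0, -1.633]
force: [-0.3, -0.5, 0.2]
width: 0.0873
gripper_force: 0.0
```

Call:
servo_tool:
  series:
    - [[0,0,0,0],[0,0,0,0],[0,0,0,0],[0,0,0,0],[0,0,0,0],[0,0,0,0],[0,0,0,0],[0,0,0,0],[0,0,0,0],[0,0,0,0]]
  claw: 1

```text
t: 12.13
eef_pos: [0.5862, -0.0284, 0.0413]
ee_rot: [3.142, -0.0, -1.633]
force: [0.5, -0.4, -0.0]
width: 0.0266
gripper_force: 0.0
```

Call:
servo_tool:
  series:
    - [[0,0,0,0],[0,0,0,0],[0,0,0,0],[0,0,0,0],[0,0,0,0],[0,0,0,0],[0,0,0,0],[0,0,0,0],[0,0,0,0],[0,0,0,0]]

```text
t: 12.97
eef_pos: [0.5853, -0.0284, 0.0412]
ee_rot: [3.14, -0.0, -1.633]
force: [-4.7, 1.3, 4.0]
width: 0.0136
gripper_force: 60.0
```

Gripped: the opening is 13.6 mm. Now I twist clockwise.

Call:
servo_tool:
  series:
    - [[0,0,0,0.11],[0,0,0,0.11],[0,0,0,0.11],[0,0,0,0.11],[0,0,0,0.11],[0,0,0,0.11],[0,0,0,0.11],[0,0,0,0.11],[0,0,0,0.11],[0,0,0,0.11]]

```text
t: 13.8
eef_pos: [0.5861, -0.0291, 0.0412]
ee_rot: [-3.141, -0.001, -2.738]
force: [-1.4, -2.7, 0.6]
width: 0.0136
gripper_force: 60.0
```

Call:
servo_tool:
  series:
    - [[0,0,0,0.03],[0,0,0,0.03],[0,0,0,0.03],[0,0,0,0.02],[0,0,0,0.02],[0,0,0,0],[0,0,0,0],[0,0,0,0],[0,0,0,0],[0,0,0,0]]

```text
t: 14.63
eef_pos: [0.5861, -0.0292, 0.0412]
ee_rot: [-3.141, -0.001, -2.862]
force: [-0.7, -5.5, 0.0]
width: 0.0134
gripper_force: 60.4
```

Run:
```python
from h import *
s=telemetry.get_state(); print(s['moment'],s['force'],s['width'],s['ee_rot'])
```

```text
[-1.95253072  0.36574066  0.79971008] [-0.70470191 -5.5041145   0.0313014 ] 0.013439622907984184 [-3.14055866e+00 -7.12332851e-04 -2.86150657e+00]
```

The stop is reached: 1.23 rad turned, with a 0.8 N m reaction. I release, then rise.

Call:
servo_tool:
  series:
    - [[0,0,0,0],[0,0,0,0],[0,0,0,0],[0,0,0,0],[0,0,0,0],[0,0,0,0],[0,0,0,0],[0,0,0,0],[0,0,0,0],[0,0,0,0]]
  claw: -1

```text
t: 15.47
eef_pos: [0.5861, -0.0284, 0.0412]
ee_rot: [3.142, -0.0, -2.863]
force: [-0.0, -0.3, -0.2]
width: 0.0748
gripper_force: 0.0
```

Call:
servo_tool:
  series:
    - [[0,0,-8,0],[0,0,-12,0],[0,0,-16,0],[0,0,-20,0],[0,0,-20,0],[0,0,-20,0],[0,0,-20,0],[0,0,-20,0],[0,0,-20,0],[0,0,-20,0]]

```text
t: 16.3
eef_pos: [0.5859, -0.0285, 0.2191]
ee_rot: [-3.142, 0.001, -2.863]
force: [-0.2, -0.5, -0.2]
width: 0.0874
gripper_force: 0.0
```

Call:
servo_tool:
  series:
    - [[-13,13,-2,0],[-13,13,-2,0],[-13,13,-2,0],[-13,13,-2,0],[-13,13,-2,0],[-13,13,-2,0],[-13,13,-2,0],[-13,13,-2,0],[-13,13,-2,0],[-13,13,-2,0]]

```text
t: 17.13
eef_pos: [0.6758, 0.1346, 0.2359]
ee_rot: [-3.141, -0.002, -2.862]
force: [-0.1, -0.6, -0.3]
width: 0.0875
gripper_force: 0.0
```

Run:
```python
from h import *
s=telemetry.get_state(); print(s['eef_pos'],s['ee_rot'],s['q'])
cal=eyes.calibration('wrist'); im=snap('wrist','w4.png'); np.save('w4.npy',cal)
print(proj(cal,[.5957,.1137,.101]))
for n in ['cap_mid','jar','knob_grip']: print(n,[(np.round(d['position'],4),round(d['conf'],2)) for d in recognise('wrist',n)])
```

```text
[0.67575234 0.13458231 0.23588275] [-3.14127263e+00 -2.23328899e-03 -2.86184146e+00] [ 4.78598865e-01  3.62178783e-01  1.15674996e-01 -1.31340480e-04
 -1.32654504e+00 -1.76961174e+00]
(np.float64(321.26736506958963), np.float64(104.98275280256341))
cap_mid [(array([0.742 , 0.0066, 0.0425]), 0.91), (array([0.6   , 0.1117, 0.1026]), 0.77), (array([0.7276, 0.1295, 0.0428]), 0.69)]
jar [(array([0.614 , 0.0965, 0.0637]), 0.65), (array([ 0.5888, -0.0249,  0.0755]), 0.24)]
knob_grip [(array([ 0.5879, -0.0257,  0.078 ]), 0.62)]
```

View pics/w4.png

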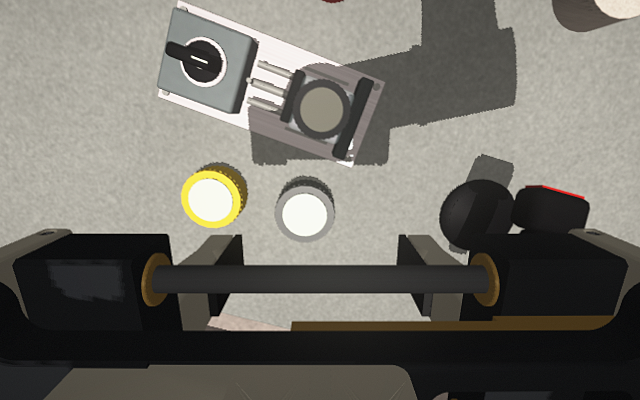

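The jaw braces the jar and the knob has sprung back. The cap's white disc is at about px (322,107). I refine its centre.

Run:
```python
from h import *
cal=np.load('w4.npy',allow_pickle=True).item(); im=cv2.imread('pics/w4.png')
g=im[75:145,290:355]; _,b=cv2.threshold(cv2.cvtColor(g,cv2.COLOR_BGR2GRAY),0,255,cv2.THRESH_OTSU)
hsv=im[107,322]; m=(np.abs(im.astype(int)-hsv).sum(2)<45).astype(np.uint8)
n,l,st,c=cv2.connectedComponentsWithStats(m); k=l[107,322]; print(st[k],c[k])
cn=max(cv2.findContours((l==k).astype(np.uint8),0,2)[0],key=cv2.contourArea); e=cv2.fitEllipse(cn); print(e)
P=at(cal,*e[0],.101);print(P.round(4))
s=telemetry.get_state();p=s['eef_pos'];y=s['ee_rot'][2];d=P-p
print('tool shift x,y mm',1e3*(np.cos(y)*d[0]+np.sin(y)*d[1]),1e3*(np.sin(y)*d[0]-np.cos(y)*d[1]))
```

```text
[ 301   88   42   44 1441] [321.16932686 109.10478834]
((321.1349792480469, 109.09182739257812), (41.04772186279297, 43.02164840698242), 6.074610233306885)
[0.5996 0.1147 0.101 ]
tool shift x,y mm 77.89871662505678 2.6852671309480525
```

Call:
servo_tool:
  series:
    - [[7.8,0.2,10,0],[7.8,0.2,10,0],[7.8,0.2,10,0],[7.8,0.2,10,0],[7.8,0.2,10,0],[7.8,0.2,10,0],[7.8,0.2,10,0],[7.8,0.2,10,0],[7.8,0.2,10,0],[0,0,0,0]]

```text
t: 18.17
eef_pos: [0.6047, 0.1137, 0.1452]
ee_rot: [3.142, -0.004, -2.864]
force: [-1.1, -0.4, -1.2]
width: 0.0877
gripper_force: 0.0
```

Call:
servo_tool:
  series:
    - [[7.8,0.2,0,0],[0,0,0,0],[0,0,0,0],[0,0,10,0],[0,0,10,0],[0,0,5,0],[0,0,5,0],[0,0,0,0],[0,0,0,0],[0,0,0,0]]

```text
t: 19.0
eef_pos: [0.6001, 0.1128, 0.1174]
ee_rot: [-3.141, 0.0, -2.863]
force: [0.3, -0.8, 0.7]
width: 0.0875
gripper_force: 0.0
```

Run:
```python
from h import *
s=telemetry.get_state(); p=s['eef_pos'];y=s['ee_rot'][2];print(p,s['ee_rot'])
im=eyes.grab_frame('top'); c=eyes.calibration('scene'); a=snap('scene','s4.png')
d=np.array([.5995,.114,.101])-p
print(1e3*(np.cos(y)*d[0]+np.sin(y)*d[1]),1e3*(np.sin(y)*d[0]-np.cos(y)*d[1]))
u,v=map(int,proj(c,[.5995,.114,.101])); print(u,v)
cv2.imwrite('pics/c6.png',cv2.resize(a[v-60:v+60,u-80:u+80,::-1],(800,600),interpolation=cv2.INTER_CUBIC))
```

```text
[0.60008666 0.1128233  0.11736741] [-3.14142284e+00  1.25160966e-04 -2.86268187e+00]
0.24003461703986925 1.2927429911454889
362 169
```

View pics/c6.png

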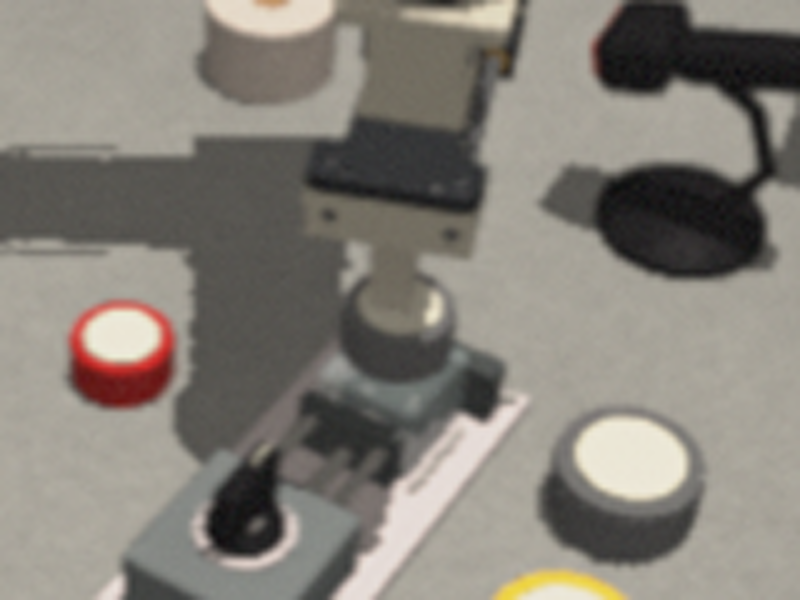

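The cap is under the open fingers, and the knob bar is back, pointing at the jar. I descend around the cap.

Call:
servo_tool:
  series:
    - [[0,1.2,15,0],[0,0,14,0],[0,0,13,0],[0,0,12,0],[0,0,10,0],[0,0,8,0],[0,0,5,0],[0,0,3,0],[0,0,0,0],[0,0,0,0]]

```text
t: 19.93
eef_pos: [0.5998, 0.114, 0.0376]
ee_rot: [-3.142, 0.0, -2.863]
force: [-0.0, 0.1, -0.1]
width: 0.0875
gripper_force: 0.0
```

Call:
servo_tool:
  series:
    - [[0,0,0,0],[0,0,0,0],[0,0,0,0],[0,0,0,0],[0,0,0,0],[0,0,0,0],[0,0,0,0],[0,0,0,0],[0,0,0,0],[0,0,0,0]]
  claw: 1
  grip_force: 40

```text
t: 20.77
eef_pos: [0.5996, 0.1137, 0.0375]
ee_rot: [-3.141, 0.0, -2.863]
force: [0.4, -3.4, 2.9]
width: 0.0591
gripper_force: 40.0
```

Call:
servo_tool:
  series:
    - [[0,0,-0.2,-0.08],[0,0,-0.2,-0.08],[0,0,-0.2,-0.08],[0,0,-0.2,-0.08],[0,0,-0.2,-0.08],[0,0,-0.2,-0.08],[0,0,-0.2,-0.08],[0,0,-0.2,-0.08],[0,0,-0.2,-0.08],[0,0,-0.2,-0.08]]
  grip_force: 50

```text
t: 21.6
eef_pos: [0.5991, 0.1143, 0.0394]
ee_rot: [3.141, 0.0, -2.059]
force: [-3.1, 0.3, 6.6]
width: 0.0586
gripper_force: 50.0
```

Run:
```python
from h import *
s=telemetry.get_state(); print(s['moment'],s['force'],s['width'])
```

```text
[ 0.44249957  0.88768568 -0.08311179] [-3.12101491  0.28029443  6.61695227] 0.05860652295061813
```

Call:
servo_tool:
  series:
    - [[0,0,-0.2,-0.08],[0,0,-0.2,-0.08],[0,0,-0.2,-0.08],[0,0,-0.2,-0.08],[0,0,0,-0.08],[0,0,0,0],[0,0,0,0],[0,0,0,0],[0,0,0,0],[0,0,0,0]]

```text
t: 22.43
eef_pos: [0.5998, 0.1144, 0.0403]
ee_rot: [-3.141, 0.001, -1.664]
force: [-2.2, 2.0, 6.2]
width: 0.0588
gripper_force: 50.0
```

Run:
```python
from h import *
s=telemetry.get_state(); print(s['moment'],s['force'],s['width'],s['q'])
```

```text
[ 0.81350666  0.50193515 -0.06294702] [-2.20684848  1.95988011  6.21541238] 0.058848404967968414 [ 5.07823945e-01  3.89189603e-01 -3.22257014e-01 -1.99548530e-04
 -8.58458469e-01 -6.00928154e-01]
```

Call:
servo_tool:
  series:
    - [[0,0,-0.3,0],[0,0,-0.3,0],[0,0,-0.3,0],[0,0,-0.3,0],[0,0,-0.3,0],[0,0,-0.3,0],[0,0,-0.3,0],[0,0,0,0],[0,0,0,0],[0,0,0,0]]

```text
t: 23.27
eef_pos: [0.5995, 0.1139, 0.0422]
ee_rot: [-3.142, 0.0, -1.663]
force: [-0.1, -0.1, -0.6]
width: 0.0591
gripper_force: 50.0
```

It is free: the only load left is the cap's weight. I lift straight up.

Call:
servo_tool:
  series:
    - [[0,0,-2,0],[0,0,-4,0],[0,0,-5,0],[0,0,-5,0],[0,0,-5,0],[0,0,-5,0],[0,0,-4,0],[0,0,-2,0],[0,0,0,0],[0,0,0,0]]

```text
t: 24.1
eef_pos: [0.5995, 0.1139, 0.0742]
ee_rot: [-3.141, 0.0, -1.663]
force: [0.2, -0.2, -1.1]
width: 0.0587
gripper_force: 50.0
```

Run:
```python
from h import *
s=telemetry.get_state(); print(s['force'],s['width'],s['eef_pos'],s['ee_rot'])
a=snap('scene','s5.png')
cv2.imwrite('pics/c7.png',cv2.resize(a[109:229,282:442,::-1],(800,600),interpolation=cv2.INTER_CUBIC))
```

```text
[ 0.20353373 -0.21838725 -1.10809562] 0.058681512941114254 [0.59950581 0.11393633 0.07422917] [-3.14148653e+00  1.52292542e-04 -1.66283768e+00]
```

View pics/c7.png

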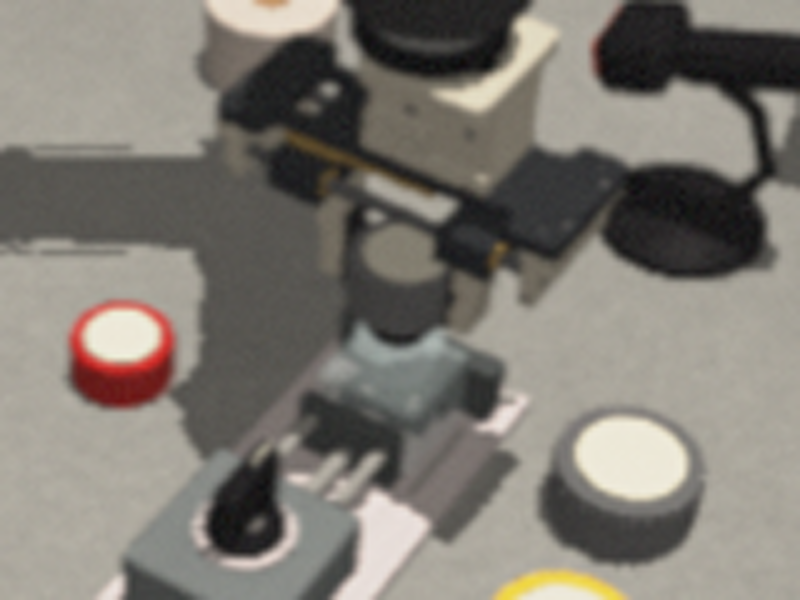

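The cap (crop 400,280) is held level about 37 mm above its seated height. The jar is still seated and braced, and the knob is back. I hand in.

```bash
python3 -c "
from station import ticket
print(ticket.job_done())"
```

```text
the job is handed in; nothing more can be done
None
```

The job is handed in, with no verdict returned: the knob sprang back and the jaw braced the jar, and the cap was unscrewed 1.2 rad and is held level and centred about 37 mm above its seated height.

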